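Stand up a core pin, press its taper into a moulding foot and carry it to the tin

TASK

Take the steel core pin from the sloping rest, stand it upright in the round hole of the wooden block beside it and let go; then take it again from straight above and press its tapered shank firmly into the socket of the green moulding foot where the foot stands on the bench, until the pin's collar sits down on the foot. Then, with friction alone holding the two together, lift the foot by its pin, set it down flat inside the gold-rimmed tin and let go. Leave the mould, the cup and the wick spool where they stand.

Things in the scene. Friction and masses are not known exactly. Their poses are not given: they have to be found in the camera images.
- pin_mid (a point): Loose steel core pin, 140 mm long, 0.14 kg. Point on its axis, 70 mm from either end; z runs from shank tip to plain end. From the tip: tapered shank 40 mm long (15 mm across at the tip, 23 at the collar), dark collar 8 mm thick, 44 mm across (underside 30 mm from this point), plain round pin 16 mm across, 92 mm long, where it is gripped. Starts lying in the rest, plain end up.
- rest: Fixed wooden rest on a plywood board 136 x 150 x 12 mm (origin: centre of the board's underside, z up). The pin lies along y, sloping up 30 degrees towards +y, in two notches, one just below the collar, one 4 to 14 mm from the plain end (there the axis is about 97 mm above the bench); between them the plain pin is free on both sides and below.
- stand_hole (a point): Centre of the mouth of the vertical round hole in the wooden block on the rest's board (fixed): 26 mm across, 46 mm deep, mouth 58 mm above the bench, block 52 x 52 mm. The pin drops in loosely, shank down, until its collar sits on the block. The hole lies 76 mm sideways from the lying pin's line; z up.
- foot: Loose round green moulding foot, 80 mm across, 50 mm high, 0.26 kg. Origin: centre of its underside, z up. Tapered socket 40 mm deep in its top, formed by six brass spring jaws. A pin merely set in stops with its collar 4 to 9 mm above the top; pressing straight down with up to 20 N drives it until the collar sits on the foot's top; then friction holds well enough to lift the foot by the pin.
- tin_floor (a point): Middle of the inner floor of the shallow round tin with a gold rim and pale wax in it (fixed), 142 mm across outside, at least 116 mm clear inside; the floor is 6 mm above the bench, the rim 15 mm. z up.
- mould: Bystander: grey metal candle mould standing upright, 61 mm across, 220 mm high; origin at the centre of its underside.
- cup: Bystander: red plastic cup, 82 mm across, 93 mm high; origin at the centre of its underside.
- spool: Bystander: wooden spool of wick cord, 60 mm across, 66 mm high, standing; its origin is on the bench 22 mm from its axis.

How it is judged:
On the way, in this order (a step that is already met when the one before it is completed fails the run):
1. the pin stands upright in the hole of the wooden block, let go (horizontal distance between pin_mid and stand_hole below 0.008 m and z of pin_mid in the frame of stand_hole below 0.034 m and angle between pin_mid's own z axis and vertical below 0.1 rad and contact force between the fingers and pin below 0.1 N), for 0.2 s.
2. the pin is pressed into the foot, collar down within 3 mm, while the foot stands on the bench outside the tin (z of pin_mid in the frame of foot between 0.07 and 0.083 m and angle between the z axis of pin_mid and the z axis of foot, either way round below 0.06 rad and horizontal distance between pin_mid and foot below 0.012 m and height (world z) of foot below 0.005 m and horizontal distance between foot and tin_floor above 0.11 m), for 0.2 s.
3. the foot is lifted by the pin, friction holding the two together (z of pin_mid in the frame of foot between 0.07 and 0.083 m and angle between the z axis of pin_mid and the z axis of foot, either way round below 0.06 rad and horizontal distance between pin_mid and foot below 0.012 m and height (world z) of foot above 0.017 m), for 0.2 s.
At the end, for the whole second after the job is handed in: The foot stands flat (within 0.06 rad, underside within 4 mm of the floor) and still inside the tin, within 19 mm of its middle, with the pin still pressed in: collar within 3 mm of the foot's top, pin in line with the foot within 0.06 rad (z of pin_mid in the frame of foot between 0.07 and 0.083 m and angle between the z axis of pin_mid and the z axis of foot, either way round below 0.06 rad and horizontal distance between pin_mid and foot below 0.012 m and horizontal distance between foot and tin_floor below 0.019 m and z of foot in the frame of tin_floor below 0.004 m and angle between foot's own z axis and vertical below 0.06 rad and linear speed of foot below 0.01 m/s); the robot touches nothing.
It fails at once if the mould is shifted by more than 30 mm (distance of mould from where it was at the start of the episode above 0.03 m).
It fails at once if the cup is shifted by more than 30 mm (distance of cup from where it was at the start of the episode above 0.03 m).
It fails at once if the wick spool is shifted by more than 30 mm (distance of spool from where it was at the start of the episode above 0.03 m).
It also fails if it takes over 62 s, if anything falls off the work surface, if the arm or the gripper's body presses on something with over 40 N, if the wrist force passes 120 N, or if a joint passes its speed limit or range.

ROBOT

A 6-joint arm with a two-finger parallel gripper is mounted at the origin on the work surface; the furniture and walls round the work are solid. World frame = base frame: x ahead of the robot, y to its left, z up, the work surface at z = 0. Lengths are in m, angles in rad, forces in N, time in s.
With the tool pointing down it reaches from about 0.35 to 0.975 m from the base axis. Payload 4.9 kg.
Tool frame: the origin (TCP) lies at the very end of the fingers, on their centre line; the grasp point (between the pads) lies 19 mm behind it; x points along the fingers, z is the direction in which the jaws open and shut, and the axes are right-handed (so a half turn about x gives the same grasp; the last joint's range is limited). The gripper opens to 85 mm and grips with 20 to 120 N. Pads are 22 mm wide; open, the fingers measure 114 mm over their backs; the gripper's body (76 mm by 85 mm) begins 54 mm behind the grasp point. The pads swing forward as they close: fully open they stand 13 mm farther back than shut.
Start: joints at [-1.358, 0.053, 1.613, -0, 1.476, -0.119], TCP at [0.204, -0.591, 0.231] pointing down, gripper open.
Joint ranges: [-3.01, 3.01], [-1.01, 2.22], [0.06, 2.58], [-1.02, 4.17], [0.09, 2.62], [-3.14, 3.14]. Speed limits (rad/s): [2.57, 2.57, 3.14, 3.14, 3.14, 3.14].

INTERFACE

Orientations are given as a unit quaternion [w, x, y, z].
In Python, from plant import manip, vision, job gives the robot as it stands.
- The arm moves only by the tool servo_tool, never from a script. Its arguments are lists of equal length, an entry for each row: "twist": the turn, a rotation vector about the world's x, y, z in rad, a list of three; "xyz": the shift along the world's x, y, z in cm, a list of three; "fingers": the opening, from 0 (shut) to 1 (fully open). In form: {"twist": [[wx, wy, wz], ...], "xyz": [[x, y, z], ...], "fingers": [fingers, ...]}. A call has 1 to 8 rows; each row shifts and turns the commanded pose from where the row before left it; what a row does not reach is not made up. A row lasts 1/8 s, in which the tool goes at most 62.5 mm and 10.7 degrees, less where a joint would pass 70% of its speed; a pose out of reach is approached as far as the arm can. A call with a gripper value outside its range is refused whole. The fingers move at their own pace and stop on an object; the grip force is fixed at half the most. Time passes only in rows, so rows that do not move let the fingers close. It gives the time, the measured TCP pose, the force and the opening at its end, in the units of the state.
- manip.state(): the state, without advancing time (a new reading comes with each control period).
- vision.grab_frame(name): name is "scene" or "top" or "wrist"; returns the picture (420x560x3 uint8, red, green, blue); there is no depth.
- vision.get_calibration(name): a dict with "camera_matrix" (3x3 intrinsics, pixels), "origin" and "orientation" of the camera in the world; the wrist camera has in their place "mount" (4x4, takes a point from camera to tool coordinates, whose origin is the TCP and whose axes are the tool frame's). Camera axes: x right, y up, looking along -z (the intrinsics and any distortion apply to the point x, -y, -z); pixel columns grow to the right and rows downward; lengths in m; the calibration is good to about 2 mm. A picture is of the moment at which its call begins: read the wrist's pose just before it. get_calibration takes no time and is no camera call.
- job.job_done(): hands the job in, once; it reports no verdict.
Trained networks look in the newest picture that a camera, given by its name, has taken for a name from the list of things; names that differ only in an ending like _2 or _b are one class to them, and where a whole thing is asked for, a point or a joint stands for the part that bears it (a point fixed in the world has none). Each returns a list of dicts, best first, with "score" (0 to 1); they miss things now and then, are a little off and sometimes report something else, mostly with a low value. They report only what shows in the picture. A call takes as long as a camera call.
- vision.spot_in(camera, label): "extent" ([centre column, centre row, width, height] in pixels, round what is visible of it).
The state is a dict: "time": time; "joint_pos": joint angles; "joint_vel": joint speeds; "joint_efforts": joint torques, N m; "tool_pos": TCP position; "tool_rot": TCP orientation; "contact_force": force on the tool from outside, world axes, zero at the start; "ft_torque": the same for the moment, N m; "gripper_width": opening from 0.0 (shut) to 1.0 (fully open).
Only numpy, scipy, OpenCV 4.12 (cv2) and the standard library are available. Lean on these libraries where they do the work, as an engineer would, in place of code of your own. Each camera call takes 0.05 s, during which the arm holds its last target.

## Working session

There is one attempt and no reset: what is moved stays moved. The work goes in short steps, Python scripts to look and compute and a tool call to move; the robot and the scene stay as the last step left them, time stands still between calls to the robot, and variables do not carry over. Pictures are saved under pics/ and viewed, and the job is handed in when it is done.

Besides the shell and the picture viewer there is one more tool, called after "Emit:" in YAML: its name, and indented under it one key for each argument. servo_tool: Moves the arm, as the interface text tells. Its arguments: {"type":"object","properties":{"twist":{"type":"array","items":{"type":"array","items":{"type":"number"}}},"xyz":{"type":"array","items":{"type":"array","items":{"type":"number"}}},"fingers":{"type":"array","items":{"type":"number"}}},"required":["twist","xyz","fingers"]}

```bash
mkdir -p pics; ls
python3 - <<'E'
from plant import manip, vision, job
import cv2,json
for n in ["scene","top","wrist"]:
    im=vision.grab_frame(n); cv2.imwrite(f"pics/{n}0.png",im[:,:,::-1])
    print(n,vision.get_calibration(n))
print(manip.state())
for n in ["scene","top"]:
    for l in ["pin_mid","rest","stand_hole","foot","tin_floor","mould","cup","spool"]:
        try: print(n,l,[(round(d['score'],2),[round(float(x)) for x in d['extent']]) for d in vision.spot_in(n,l)][:3])
        except Exception as e: print(n,l,e)
print(manip.state()['time'])
E
```

```text
pics
scene {'camera_matrix': array([[391.81606873,   0.        , 272.22012187],
       [  0.        , 391.81606873, 203.52077564],
       [  0.        ,   0.        ,   1.        ]]), 'origin': array([-0.15095333,  0.43688745,  0.57453163]), 'orientation': array([-0.45986637, -0.25774345,  0.42902479,  0.73350458])}
top {'camera_matrix': array([[470.17224967,   0.        , 277.58469054],
       [  0.        , 470.17224967, 207.07745487],
       [  0.        ,   0.        ,   1.        ]]), 'origin': array([0.43064308, 0.05460701, 1.04053217]), 'orientation': array([ 0.72263035,  0.07582886, -0.07607014, -0.6828387 ])}
wrist {'camera_matrix': array([[326.98505805,   0.        , 277.13581711],
       [  0.        , 326.98505805, 212.36600966],
       [  0.        ,   0.        ,   1.        ]]), 'mount': array([[ 2.94414201e-04,  2.69902320e-01, -9.62887663e-01,
        -1.43137191e-01],
       [ 8.51427018e-04,  9.62887288e-01,  2.69902475e-01,
         6.81848076e-02],
       [ 9.99999594e-01, -8.99291693e-04,  5.36855639e-05,
        -8.82465713e-04],
       [ 0.00000000e+00,  0.000
[... 753 characters left out ...]
 [(0.6, [278, 235, 42, 16])]
scene rest [(0.82, [262, 246, 80, 57]), (0.24, [297, 192, 21, 28])]
scene stand_hole [(0.75, [263, 247, 80, 60])]
scene foot [(0.81, [177, 282, 40, 37])]
scene tin_floor [(0.69, [257, 187, 30, 40]), (0.58, [344, 219, 45, 23])]
scene mould [(0.92, [336, 156, 26, 74])]
scene cup [(0.61, [257, 189, 30, 42])]
scene spool [(0.95, [296, 191, 21, 30])]
top pin_mid [(0.81, [258, 268, 63, 23])]
top rest [(0.76, [258, 257, 82, 79])]
top stand_hole [(0.95, [256, 257, 77, 73])]
top foot [(0.86, [146, 281, 46, 39])]
top tin_floor [(0.87, [369, 257, 64, 61])]
top mould [(0.68, [415, 169, 59, 58])]
top cup [(0.59, [296, 156, 36, 45])]
top spool [(0.85, [348, 172, 34, 36])]
0.95
```

Run:
```python
import cv2
a=cv2.imread("pics/top0.png"); s=cv2.imread("pics/scene0.png")
cv2.imwrite("pics/top_c.png",cv2.resize(a[200:330,100:440],None,fx=2.3,fy=2.3,interpolation=cv2.INTER_CUBIC))
cv2.imwrite("pics/scene_c.png",cv2.resize(s[120:320,140:390],None,fx=3,fy=3,interpolation=cv2.INTER_CUBIC))
cv2.imwrite("pics/rest_c.png",cv2.resize(a[205:310,205:310],None,fx=5.6,fy=5.6,interpolation=cv2.INTER_CUBIC))
```

```text
(no output)
```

View pics/top0.png

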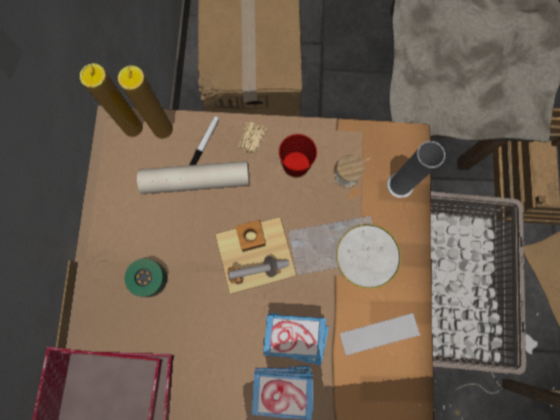

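```bash
ls pics
```

```text
rest_c.png
scene0.png
scene_c.png
top0.png
top_c.png
wrist0.png
```

View pics/scene0.png

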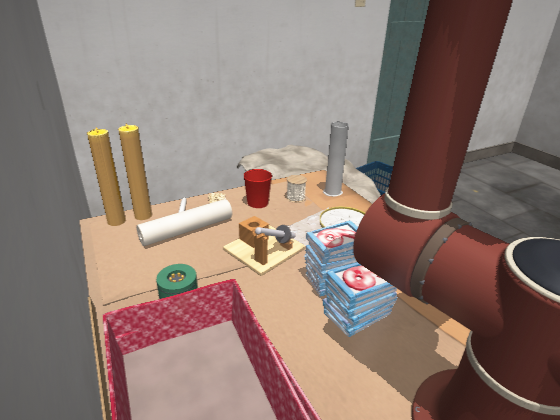

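View pics/rest_c.png

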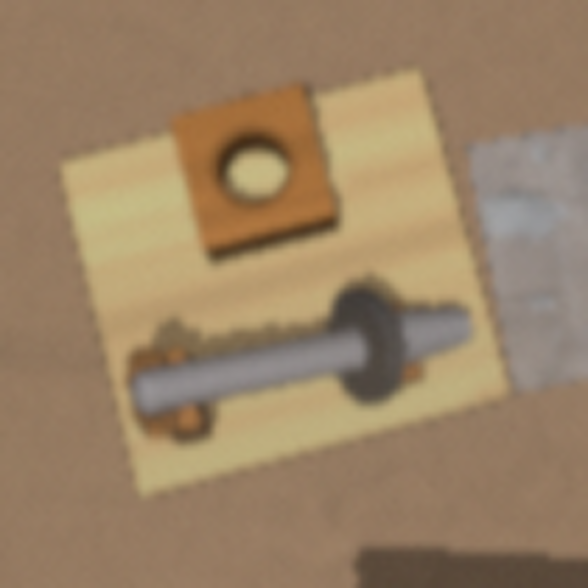

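View pics/scene_c.png

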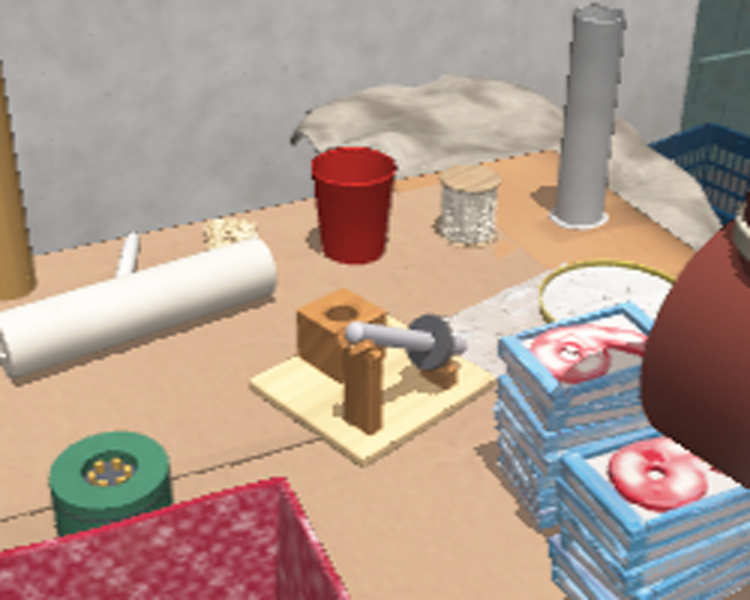

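View pics/top_c.png

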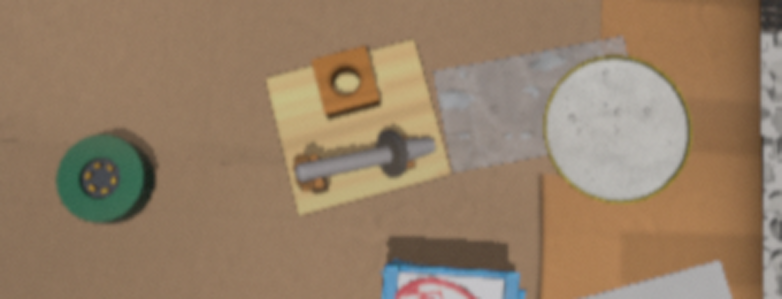

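View pics/wrist0.png

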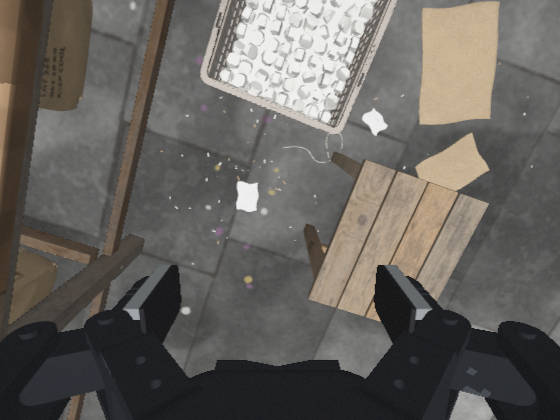

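```bash
cat > h.py <<'E'
import numpy as np
from plant import manip, vision, job
from scipy.spatial.transform import Rotation as R
def rot(q): return R.from_quat(np.r_[q[1:],q[0]])
def cam(n,st=None):
    c=vision.get_calibration(n); K=c['camera_matrix']
    if 'mount' in c:
        st=st or manip.state(); M=c['mount']; Rt=rot(st['tool_rot']).as_matrix()
        return K,Rt@M[:3,3]+st['tool_pos'],Rt@M[:3,:3]
    return K,c['origin'],rot(c['orientation']).as_matrix()
def ray(n,uv,z,C=None):
    K,o,Rm=C or cam(n)
    d=Rm@np.array([(uv[0]-K[0,2])/K[0,0],-(uv[1]-K[1,2])/K[1,1],-1.])
    return o+d*(z-o[2])/d[2]
def proj(n,p,C=None):
    K,o,Rm=C or cam(n)
    q=Rm.T@(np.array(p)-o); return np.array([K[0,2]+K[0,0]*q[0]/-q[2],K[1,2]-K[1,1]*q[1]/-q[2]])
E
python3 - <<'E'
from h import *
r=lambda x:205+np.array(x)/5.6
t=lambda x:np.array(x)/2.3+[100,200]
P=lambda n,v:print(n,np.round(v,4))
for c in [(62,163),(420,70),(510,392),(143,493)]: P('board',ray('top',r(c),.012))
for c in [(172,122),(305,85),(338,212),(210,247)]: P('blk',ray('top',r(c),.058))
P('hole',ray('top',r((255,167)),.058))
P('pend',ray('top',r((140,392)),.1)); P('ptip',ray('top',r((468,322)),.035)); P('collar',ray('top',r((368,344)),.055))
P('foot',ray('top',t((100,178)),.05)); P('tin',ray('top',t((617,128)),.015))
print(rot(vision.get_calibration('top')['orientation']).as_matrix().round(3))
print(rot(manip.state()['tool_rot']).as_matrix().round(3))
s=lambda x:np.array(x)/3+[140,120]
P('s hole',ray('scene',s((342,313)),.058)); P('s foot',ray('scene',s((110,471)),.05))
P('s pend',ray('scene',s((355,333)),.1))
P('mould',ray('top',(401,190),0));P('cup',ray('top',(297,162),0));P('spool',ray('top',(348,185),0))
E
```

```text
board [0.5866 0.1929 0.012 ]
board [0.632  0.0539 0.012 ]
board [0.507  0.0121 0.012 ]
board [0.4606 0.1511 0.012 ]
blk [0.5976 0.1465 0.058 ]
blk [0.6147 0.0972 0.058 ]
blk [0.567  0.0817 0.058 ]
blk [0.5511 0.1288 0.058 ]
hole [0.5822 0.114  0.058 ]
pend [0.4931 0.1466 0.1   ]
ptip [0.5308 0.0303 0.035 ]
collar [0.5186 0.0676 0.055 ]
foot [0.4813 0.3311 0.05  ]
tin [ 0.5576 -0.1434  0.015 ]
[[ 0.056  0.975 -0.213]
 [-0.998  0.056 -0.006]
 [ 0.006  0.213  0.977]]
[[-0.     0.945  0.326]
 [ 0.     0.326 -0.945]
 [-1.     0.    -0.   ]]
s hole [0.5771 0.1155 0.058 ]
s foot [0.4764 0.3307 0.05  ]
s pend [0.4898 0.1439 0.1   ]
mould [ 0.7141 -0.2189  0.    ]
cup [0.7672 0.0218 0.    ]
spool [ 0.719  -0.0975  0.    ]
```

Emit:
servo_tool:
  twist:
    - [0,0,0.0974]
    - [0,0,0.0974]
    - [0,0,0.0974]
    - [0,0,0.0974]
    - [0,0,0.0974]
    - [0,0,0.0974]
    - [0,0,0.0974]
    - [0,0,0.0974]
  xyz:
    - [2,4.44,0.12]
    - [2,4.44,0.12]
    - [2,4.44,0.12]
    - [2,4.44,0.12]
    - [2,4.44,0.12]
    - [2,4.44,0.12]
    - [2,4.44,0.12]
    - [2,4.44,0.12]
  fingers: [1,1,1,1,1,1,1,1]

```text
time: 1.95
tool_pos: [0.364, -0.2343, 0.2412]
tool_rot: [0.689, 0.16, 0.688, -0.16]
contact_force: [-0.2, -0.1, -0.4]
gripper_width: 1.0
```

Emit:
servo_tool:
  twist:
    - [0,0,0.0974]
    - [0,0,0.0974]
    - [0,0,0.0974]
    - [0,0,0.0974]
    - [0,0,0.0974]
    - [0,0,0.0974]
    - [0,0,0.0974]
    - [0,0,0.0974]
  xyz:
    - [2,4.44,0.12]
    - [2,4.44,0.12]
    - [2,4.44,0.12]
    - [2,4.44,0.12]
    - [2,4.44,0.12]
    - [2,4.44,0.12]
    - [2,4.44,0.12]
    - [2,4.44,0.12]
  fingers: [1,1,1,1,1,1,1,1]

```text
time: 2.95
tool_pos: [0.5241, 0.1212, 0.2508]
tool_rot: [0.698, -0.114, 0.698, 0.114]
contact_force: [0.9, -0.9, 0.2]
gripper_width: 0.999
```

Run:
```python
from h import *
import cv2
print(manip.state()['joint_pos'].round(2))
st=manip.state(); im=vision.grab_frame("wrist"); cv2.imwrite("pics/w1.png",im[:,:,::-1])
np.save('w1.npy',np.r_[st['tool_pos'],st['tool_rot']])
cv2.imwrite("pics/w1c.png",cv2.resize(im[60:340,140:420,::-1],(600,600),interpolation=cv2.INTER_CUBIC))
```

```text
[ 0.09 -0.17  1.79 -0.    1.52 -0.23]
```

View pics/w1.png

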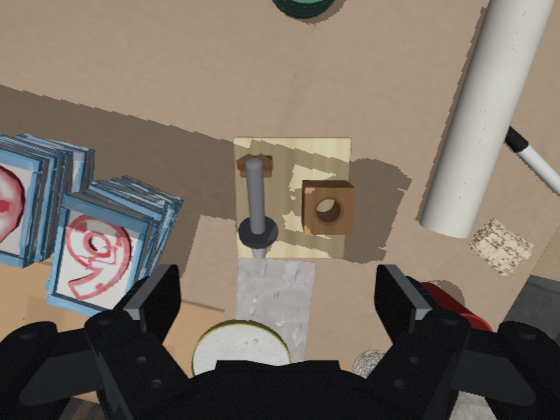

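Run:
```python
import cv2
im=cv2.imread("pics/w1.png")
cv2.imwrite("pics/w1c.png",cv2.resize(im[130:270,225:365],(700,700),interpolation=cv2.INTER_CUBIC)[:600])
```

```text
(no output)
```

View pics/w1c.png

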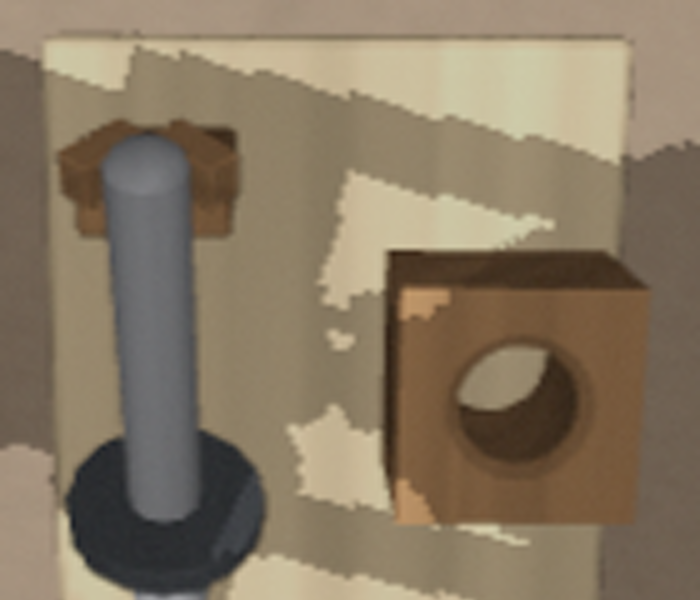

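Run:
```python
from h import *
a=np.load('w1.npy'); C=cam('wrist',dict(tool_pos=a[:3],tool_rot=a[3:]))
c=lambda p:np.array(p)/5+[225,130]
P=lambda n,v:print(n,np.round(v,4))
b=[ray('wrist',c(p),.058,C) for p in [(400,290),(648,290),(634,523),(397,523)]]
for q in b:P('blk',q)
P('mean',np.mean(b,0)); d=b[1]-b[0];e=b[2]-b[3]; print(np.degrees([np.arctan2(d[1],d[0]),np.arctan2(e[1],e[0])]),np.linalg.norm(d),np.linalg.norm(e),np.linalg.norm(b[3]-b[0]))
P('hole',ray('wrist',c((519,406)),.058,C))
t=[ray('wrist',c(p),.012,C) for p in [(43,40),(628,40)]]; print(t,np.linalg.norm(t[1]-t[0]),np.degrees(np.arctan2(*(t[1]-t[0])[1::-1])))
P('end',ray('wrist',c((146,160)),.1,C)); P('coltop',ray('wrist',c((165,490)),.0585,C))
yaw=np.radians(18.3); x=np.array([np.cos(yaw),np.sin(yaw),0]); y=np.array([-x[1],x[0],0])
print([(float(p@x),float(p@y)) for p in [ray('wrist',c((519,406)),.058,C),ray('wrist',c((146,160)),.1,C),ray('wrist',c((165,490)),.0585,C),t[0],t[1]]])
```

```text
blk [0.5513 0.1318 0.058 ]
blk [0.6005 0.1483 0.058 ]
blk [0.6172 0.0995 0.058 ]
blk [0.5683 0.0831 0.058 ]
mean [0.5843 0.1157 0.058 ]
[18.52793604 18.51197653] 0.05187629168446729 0.051604400564101253 0.05160421400715643
hole [0.584  0.1162 0.058 ]
[array([0.46125603, 0.15297816, 0.012     ]), array([0.5877668 , 0.19541545, 0.012     ])] 0.13343874355804258 18.54372086962928
end [0.4939 0.1466 0.1   ]
coltop [0.5181 0.0744 0.0585]
[(0.5909294574531181, -0.07301871656287037), (0.5149833890466006, -0.01594941633053243), (0.5152451595066769, -0.09200260272036571), (0.4859622167355519, 0.0004104522501154617), (0.6193997530595705, 0.0009780631426189457)]
```

Emit:
servo_tool:
  twist:
    - [-0.124,-0.041,0]
    - [-0.124,-0.041,0]
    - [-0.124,-0.041,0]
    - [-0.124,-0.041,0]
    - [0,0,0]
  xyz:
    - [-0.65,0.32,-3.2]
    - [-0.65,0.32,-3.2]
    - [-0.65,0.32,-3.2]
    - [-0.65,0.32,-3.2]
    - [0,0,0]
  fingers: [0.5,0.5,0.5,0.5,0.5]

```text
time: 3.62
tool_pos: [0.4941, 0.1328, 0.1181]
tool_rot: [0.7, -0.291, 0.648, -0.07]
contact_force: [-0.2, -0.8, -0.8]
gripper_width: 0.504
```

Run:
```python
from h import *
import cv2
st=manip.state()
print(st['joint_pos'].round(2),st['tool_pos'],rot(st['tool_rot']).as_matrix().round(3),st['gripper_width'])
im=vision.grab_frame("wrist"); cv2.imwrite("pics/w2.png",im[:,:,::-1])
p=np.array([.506,.110,.078]);print(rot(st['tool_rot']).as_matrix().T@(p-st['tool_pos']), proj('wrist',p,cam('wrist',st)))
```

```text
[ 0.39 -0.04  1.97 -0.54  1.3   0.24] [0.49408984 0.1327754  0.11810743] [[ 0.15  -0.279  0.948]
 [-0.475  0.821  0.317]
 [-0.867 -0.499 -0.009]] 0.5040874400506774
[ 0.047385   -0.00201941  0.00444521] [284.64784838 239.49853754]
```

View pics/w2.png

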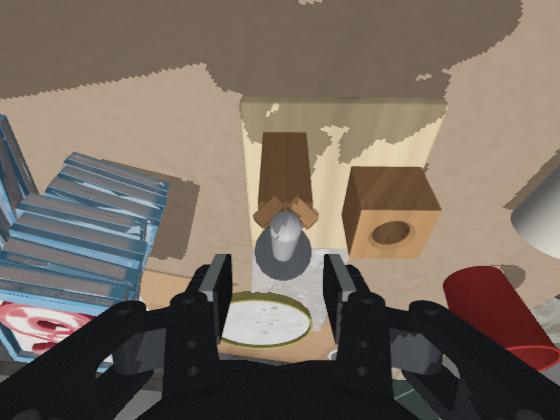

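Emit:
servo_tool:
  twist:
    - [0,0,0]
    - [0,0,0]
    - [0,0,0]
    - [0,0,0]
  xyz:
    - [0.49,-1.05,-1.87]
    - [0.49,-1.05,-1.87]
    - [0.49,-1.05,-1.87]
    - [0,0,0]
  fingers: [0.5,0.5,0.5,0.5]

```text
time: 4.18
tool_pos: [0.5133, 0.0996, 0.0675]
tool_rot: [0.704, -0.288, 0.646, -0.072]
contact_force: [-0.3, -0.5, -0.1]
gripper_width: 0.5
```

Run:
```python
from h import *
import cv2
st=manip.state()
print(st['tool_pos'],st['contact_force'].round(2))
im=vision.grab_frame("wrist"); cv2.imwrite("pics/w3.png",im[:,:,::-1])
im=vision.grab_frame("scene"); cv2.imwrite("pics/s3.png",cv2.resize(im[180:290,200:330,::-1],None,fx=5,fy=5))
```

```text
[0.51328318 0.09959718 0.06750133] [-0.3  -0.48 -0.12]
```

View pics/w3.png

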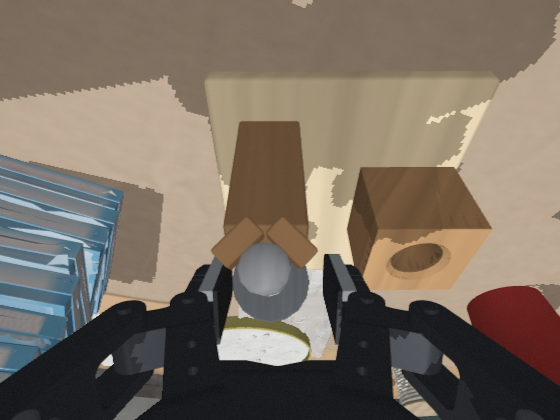

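View pics/s3.png

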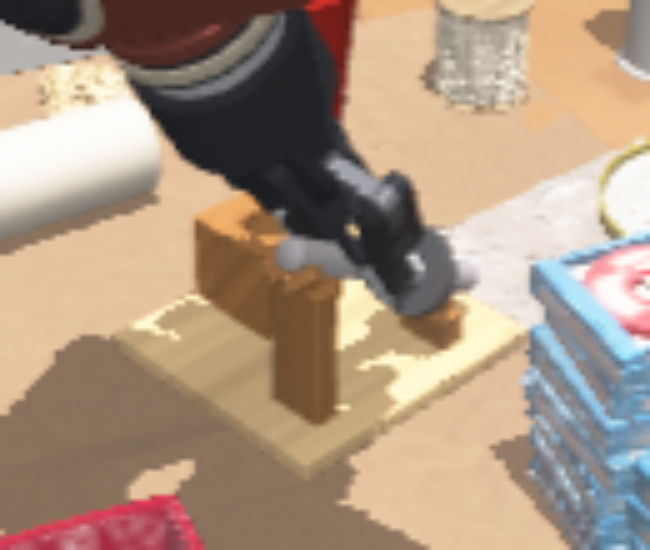

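Emit:
servo_tool:
  twist:
    - [0,0,0]
    - [0,0,0]
    - [0,0,0]
    - [0,0,0]
    - [0,0,0]
    - [0,0,0]
  xyz:
    - [-0.43,0.14,-0.6]
    - [0,0,0]
    - [0,0,0]
    - [0,0,0]
    - [0,0,0]
    - [0,0,0]
  fingers: [0.5,0.5,0,0,0,0]

```text
time: 5.03
tool_pos: [0.5082, 0.1024, 0.0606]
tool_rot: [0.704, -0.289, 0.645, -0.072]
contact_force: [0.2, 0.9, 1.2]
gripper_width: 0.175
```

Run:
```python
from h import *
import cv2
st=manip.state()
print(st['tool_pos'],st['contact_force'].round(2),st['gripper_width'])
im=vision.grab_frame("wrist"); cv2.imwrite("pics/w4.png",im[:,:,::-1])
```

```text
[0.50818731 0.10236478 0.06059958] [0.24 0.88 1.19] 0.17518172000935434
```

View pics/w4.png

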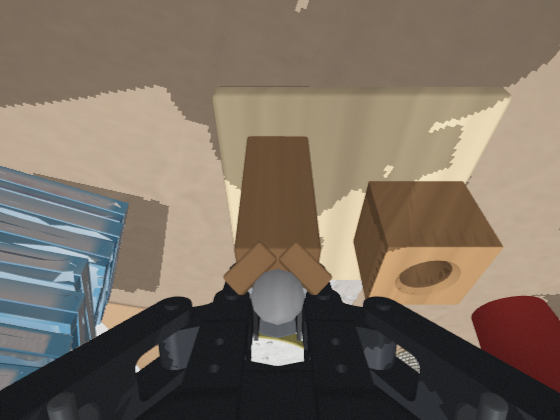

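Emit:
servo_tool:
  twist:
    - [0,0,0]
    - [0,0,0]
    - [0,0,0]
    - [0,0,0]
    - [0,0,0]
  xyz:
    - [0,0,1]
    - [0,0,2.5]
    - [0,0,3]
    - [0,0,3]
    - [0,0,0]
  fingers: [0,0,0,0,0]

```text
time: 5.7
tool_pos: [0.5097, 0.1027, 0.1585]
tool_rot: [0.706, -0.288, 0.643, -0.072]
contact_force: [0.3, 0.7, -1.5]
gripper_width: 0.171
```

Emit:
servo_tool:
  twist:
    - [0.142,0.047,0]
    - [0.142,0.047,0]
    - [0.142,0.047,0]
    - [0.142,0.047,0]
    - [0.142,0.047,0]
    - [0.142,0.047,0]
    - [0.142,0.047,0]
    - [0,0,0]
  xyz:
    - [1.04,0.33,0]
    - [1.04,0.33,0]
    - [1.04,0.33,0]
    - [1.04,0.33,0]
    - [1.04,0.33,0]
    - [1.04,0.33,0]
    - [1.04,0.33,0]
    - [0,0,0]
  fingers: [0,0,0,0,0,0,0,0]

```text
time: 6.7
tool_pos: [0.5801, 0.1235, 0.1518]
tool_rot: [0.643, 0.074, 0.705, 0.288]
contact_force: [-0.7, -0.2, -1.0]
gripper_width: 0.169
```

Run:
```python
from h import *
import cv2
st=manip.state()
print(st['tool_pos'],st['contact_force'].round(2),st['gripper_width'],rot(st['tool_rot']).as_matrix().round(3))
for n,sl in [("scene",(slice(130,290),slice(190,350))),("top",(slice(190,300),slice(200,310)))]:
    im=vision.grab_frame(n); cv2.imwrite(f"pics/{n}5.png",cv2.resize(im[sl][:,:,::-1],(600,600),interpolation=cv2.INTER_CUBIC))
im=vision.grab_frame("wrist"); cv2.imwrite("pics/w5.png",im[:,:,::-1])
```

```text
[0.58005703 0.12353465 0.15179154] [-0.73 -0.17 -1.02] 0.16883417708260615 [[-0.161 -0.266  0.95 ]
 [ 0.475  0.823  0.311]
 [-0.865  0.502 -0.006]]
```

View pics/scene5.png

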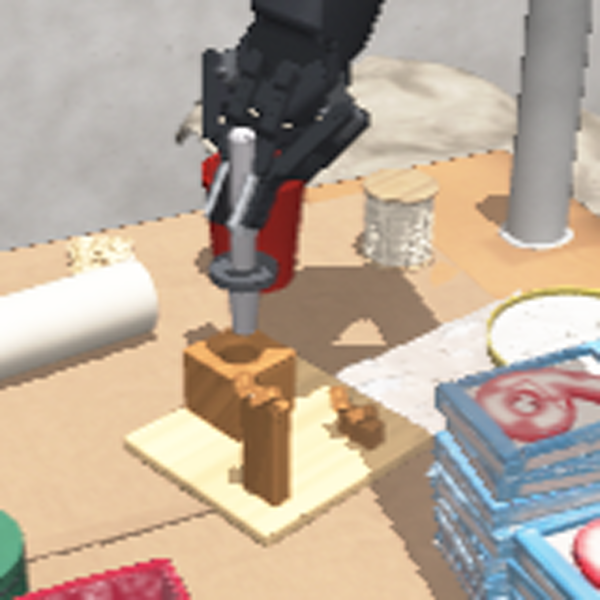

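View pics/w5.png

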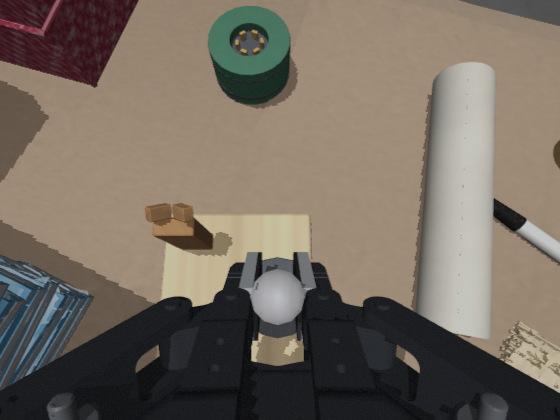

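View pics/top5.png

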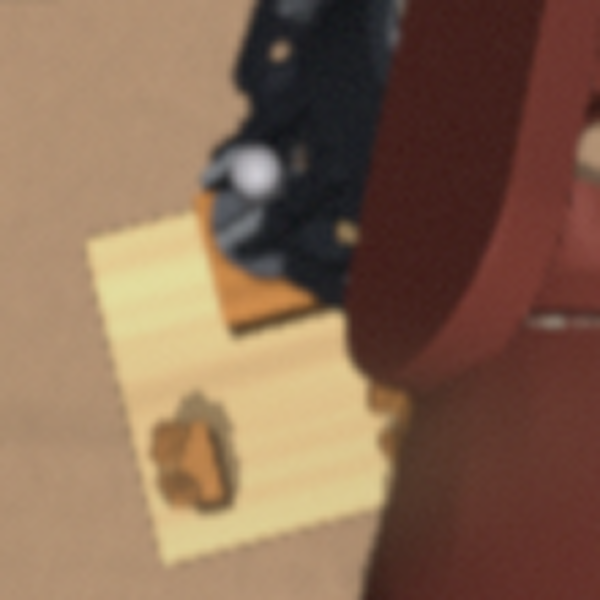

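Run:
```python
from h import *
for z in (.205,.215): print('end top',ray('top',(246.6,221.2),z))
s=lambda p:np.array(p)*160/600+[190,130]
print('end scene',ray('scene',s((242,138)),.213),'collar', ray('scene',s((243,272)),.12),'tip',ray('scene',s((244,328)),.076), 'hole',ray('scene',s((240,350)),.058))
st=manip.state();C=cam('wrist',st)
for p,z in [((250,44),.05),((250,41),.05)]: print('foot',ray('wrist',p,z,C))
print('end wrist',ray('wrist',(277,298),.215,C))
```

```text
end top [0.58396286 0.11390745 0.205     ]
end top [0.58212787 0.11319771 0.215     ]
end scene [0.57050541 0.11602334 0.213     ] collar [0.57400765 0.11438939 0.12      ] tip [0.57819004 0.11208732 0.076     ] hole [0.58112151 0.11370905 0.058     ]
foot [0.48495051 0.32815698 0.05      ]
foot [0.48380729 0.33137443 0.05      ]
end wrist [0.58331203 0.1146034  0.215     ]
```

Emit:
servo_tool:
  twist:
    - [0,0,0]
    - [0,0,0]
    - [0,0,0]
    - [0,0,0]
  xyz:
    - [0.2,0.1,-1.5]
    - [0,0,-1.5]
    - [0,0,-1]
    - [0,0,0]
  fingers: [0,0,0,0]

```text
time: 7.35
tool_pos: [0.5817, 0.1266, 0.1138]
tool_rot: [0.644, 0.073, 0.704, 0.29]
contact_force: [-0.7, -0.3, -1.4]
gripper_width: 0.171
```

Run:
```python
from h import *
import cv2
st=manip.state()
print(st['tool_pos'],st['contact_force'].round(2),st['gripper_width'])
n,sl=("scene",(slice(130,290),slice(190,350)))
im=vision.grab_frame(n); cv2.imwrite(f"pics/{n}6.png",cv2.resize(im[sl][:,:,::-1],(600,600),interpolation=cv2.INTER_CUBIC))
```

```text
[0.58168737 0.12658146 0.11378428] [-0.66 -0.29 -1.44] 0.17112405540497821
```

View pics/scene6.png

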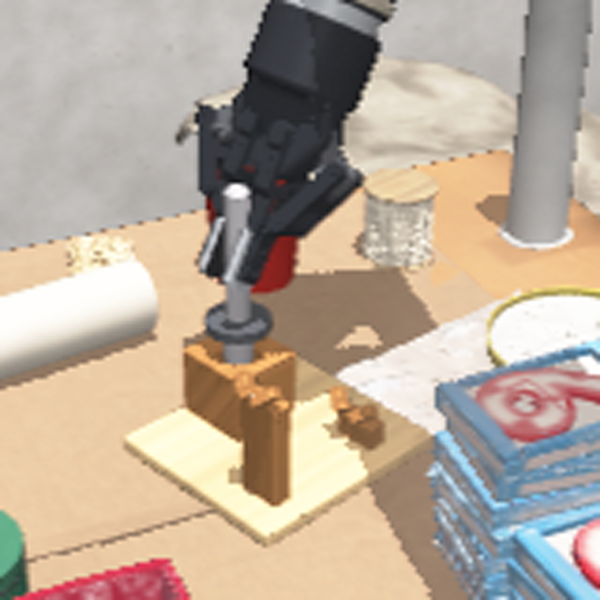

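Emit:
servo_tool:
  twist:
    - [0,0,0]
    - [0,0,0]
    - [0,0,0]
    - [0,0,0]
  xyz:
    - [0,0,-0.7]
    - [0,0,-0.6]
    - [0,0,-0.3]
    - [0,0,0]
  fingers: [0,0,0,0]

```text
time: 7.9
tool_pos: [0.5823, 0.1263, 0.0988]
tool_rot: [0.645, 0.072, 0.704, 0.29]
contact_force: [-1.2, -0.5, -2.4]
gripper_width: 0.167
```

Emit:
servo_tool:
  twist:
    - [0,0,0]
    - [0,0,0]
  xyz:
    - [0,0,-0.25]
    - [0,0,0]
  fingers: [0,0]

```text
time: 8.15
tool_pos: [0.5824, 0.1264, 0.0969]
tool_rot: [0.645, 0.073, 0.704, 0.29]
contact_force: [-4.2, -0.0, 1.6]
gripper_width: 0.169
```

Run:
```python
from h import *
import cv2
st=manip.state()
print(st['tool_pos'],st['contact_force'].round(2),st['gripper_width'])
n,sl=("scene",(slice(170,270),slice(210,310)))
im=vision.grab_frame(n); cv2.imwrite(f"pics/{n}7.png",cv2.resize(im[sl][:,:,::-1],(600,600),interpolation=cv2.INTER_CUBIC))
```

```text
[0.58238038 0.12640875 0.09687878] [-4.22 -0.02  1.57] 0.16944170464383204
```

View pics/scene7.png

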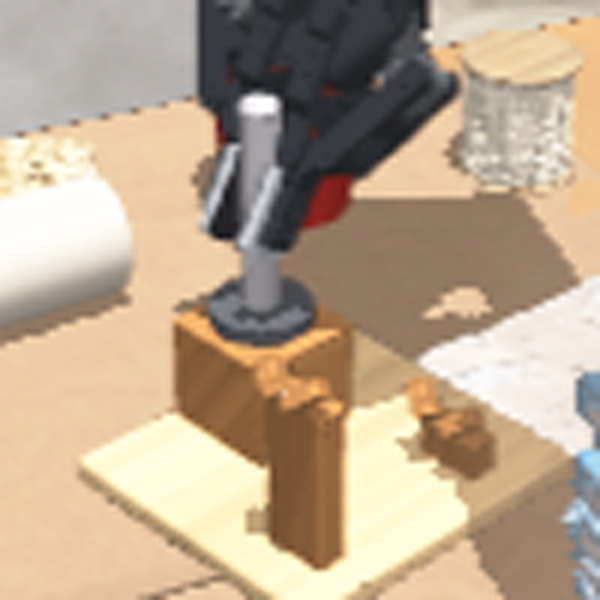

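Emit:
servo_tool:
  twist:
    - [0,0,0]
    - [0,0,0]
    - [0,0,0]
    - [0,0,0]
    - [0,0,0]
  xyz:
    - [-0.15,0,-0.1]
    - [0,0,0]
    - [0,0,0]
    - [0,0,0]
    - [0,0,0]
  fingers: [0,0.5,0.6,0.6,0.6]

```text
time: 8.82
tool_pos: [0.5815, 0.1263, 0.096]
tool_rot: [0.645, 0.072, 0.703, 0.29]
contact_force: [-1.2, 0.8, -0.3]
gripper_width: 0.598
```

Emit:
servo_tool:
  twist:
    - [0,0,0]
    - [0,0,0]
    - [0,0,0]
    - [0,0,0]
    - [0,0,0]
  xyz:
    - [0.22,-0.63,1.15]
    - [0.4,-1.27,2.3]
    - [0.4,-1.27,2.3]
    - [0.4,-1.27,2.3]
    - [0,0,0]
  fingers: [0.6,0.6,0.6,0.6,0.6]

```text
time: 9.45
tool_pos: [0.5975, 0.0807, 0.1795]
tool_rot: [0.647, 0.072, 0.702, 0.289]
contact_force: [0.0, 0.2, 0.5]
gripper_width: 0.599
```

Run:
```python
from h import *
import cv2
st=manip.state()
print(st['tool_pos'],st['contact_force'].round(2),st['gripper_width'],st['joint_pos'].round(2))
n,sl=("scene",(slice(170,270),slice(210,310)))
im=vision.grab_frame(n); cv2.imwrite(f"pics/{n}8.png",cv2.resize(im[sl][:,:,::-1],(600,600),interpolation=cv2.INTER_CUBIC))
im=vision.grab_frame("wrist"); cv2.imwrite("pics/w8.png",im[:,:,::-1])
```

```text
[0.59754861 0.0807168  0.17954312] [0.01 0.16 0.53] 0.5985078756117788 [-0.2   0.16  1.65  0.45  1.6  -0.56]
```

View pics/scene8.png

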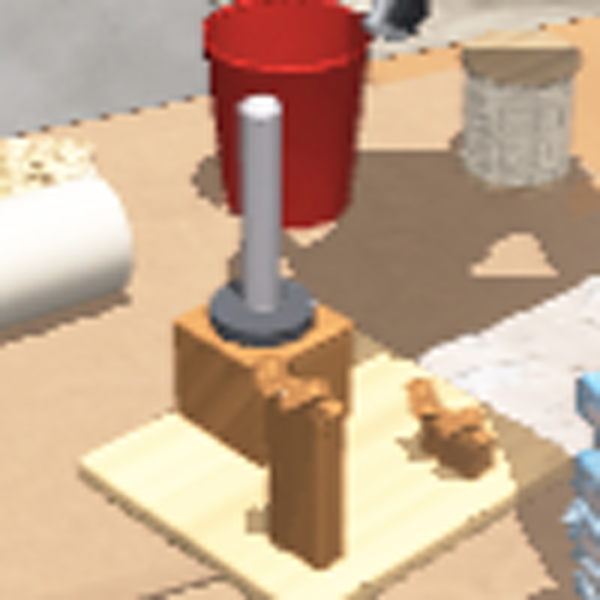

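View pics/w8.png

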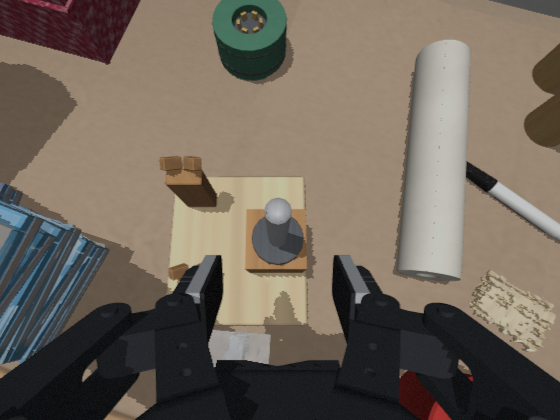

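Emit:
servo_tool:
  twist:
    - [0,0,0]
    - [-0.124,-0.041,0]
    - [-0.124,-0.041,0]
    - [-0.124,-0.041,0]
    - [-0.124,-0.041,0]
    - [0,0,0]
  xyz:
    - [0,0,2.5]
    - [-0.34,0.88,0.3]
    - [-0.34,0.88,0.3]
    - [-0.34,0.88,0]
    - [-0.34,0.88,0]
    - [0,0,0]
  fingers: [0.6,0.6,0.6,0.6,0.6,0.6]

```text
time: 10.3
tool_pos: [0.5811, 0.1197, 0.2086]
tool_rot: [0.698, -0.113, 0.698, 0.115]
contact_force: [1.0, -1.0, -0.2]
gripper_width: 0.599
```

Run:
```python
from h import *
import cv2
st=manip.state()
print(st['tool_pos'],st['contact_force'].round(2),rot(st['tool_rot']).as_matrix().round(3))
im=vision.grab_frame("wrist"); cv2.imwrite("pics/w9.png",im[:,:,::-1])
C=cam('wrist',st)
print(proj('wrist',(.584,.116,.158),C))
im=vision.grab_frame("top"); cv2.imwrite("pics/t9.png",cv2.resize(im[190:300,200:310,::-1],(600,600)))
```

```text
[0.58111992 0.11972348 0.20862514] [ 1.02 -0.98 -0.23] [[-0.    -0.318  0.948]
 [ 0.003  0.948  0.318]
 [-1.     0.003  0.001]]
[279.85717701 242.32354018]
```

View pics/w9.png

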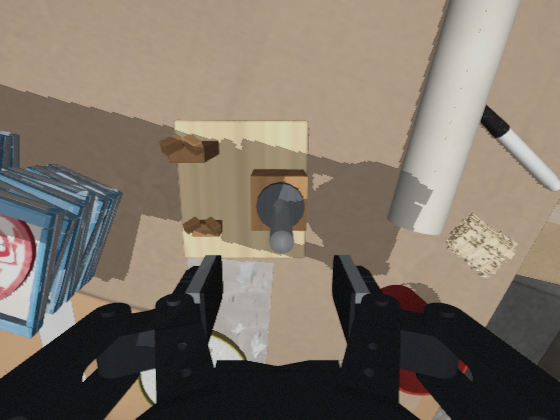

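View pics/t9.png

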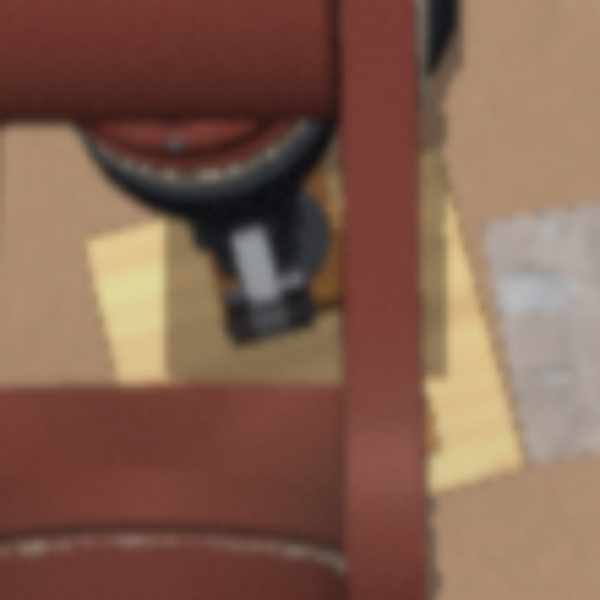

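Emit:
servo_tool:
  twist:
    - [0,0,0]
    - [0,0,0]
    - [0,0,0]
    - [0,0,0]
    - [0,0,0]
    - [0,0,0]
    - [0,0,0]
  xyz:
    - [0.35,-0.32,-1.9]
    - [0,0,-3]
    - [0,0,-3]
    - [0,0,-3]
    - [0,0,0]
    - [0,0,0]
    - [0,0,0]
  fingers: [0.6,0.6,0.6,0.6,0.6,0,0]

```text
time: 11.28
tool_pos: [0.5866, 0.1137, 0.1001]
tool_rot: [0.699, -0.112, 0.697, 0.113]
contact_force: [-0.4, 1.1, 2.1]
gripper_width: 0.181
```

Emit:
servo_tool:
  twist:
    - [0,0,0]
    - [0,0,0]
  xyz:
    - [0,0,0]
    - [0,0,0]
  fingers: [0,0]

```text
time: 11.52
tool_pos: [0.5864, 0.1137, 0.1002]
tool_rot: [0.699, -0.112, 0.697, 0.113]
contact_force: [-1.2, -2.1, 5.6]
gripper_width: 0.169
```

Run:
```python
from h import *
import cv2
st=manip.state()
print(st['tool_pos'],st['contact_force'].round(2),st['gripper_width'])
im=vision.grab_frame("wrist"); cv2.imwrite("pics/w10.png",im[:,:,::-1])
n,sl=("scene",(slice(150,270),slice(200,320)))
im=vision.grab_frame(n); cv2.imwrite(f"pics/{n}10.png",cv2.resize(im[sl][:,:,::-1],(600,600),interpolation=cv2.INTER_CUBIC))
```

```text
[0.5863717  0.11369972 0.10015974] [-1.17 -2.12  5.61] 0.1686296544401696
```

View pics/scene10.png

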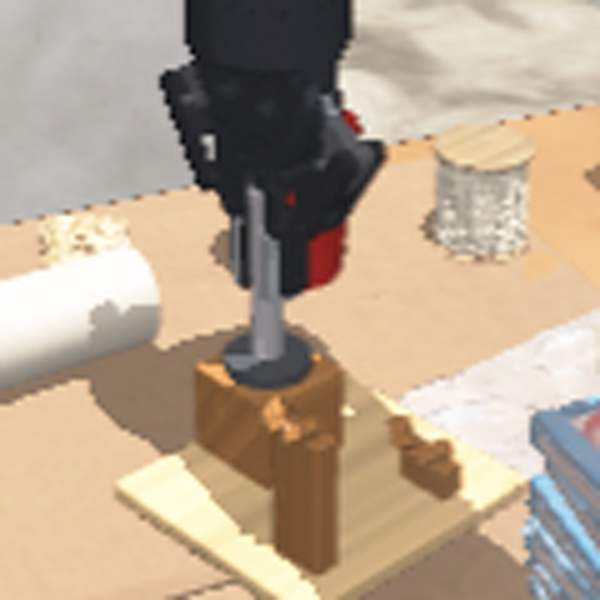

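View pics/w10.png

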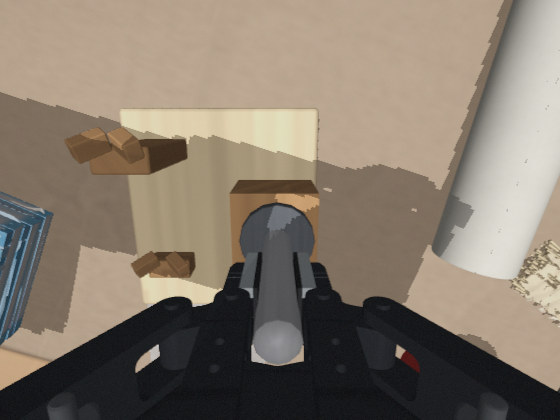

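Emit:
servo_tool:
  twist:
    - [0,0,0]
    - [0,0,0]
    - [0,0,0]
    - [0,0,0]
    - [0,0,0]
  xyz:
    - [0,0,1]
    - [0,0,2.5]
    - [0,0,3]
    - [0,0,3.5]
    - [0,0,0]
  fingers: [0,0,0,0,0]

```text
time: 12.25
tool_pos: [0.5874, 0.1143, 0.2023]
tool_rot: [0.7, -0.112, 0.696, 0.113]
contact_force: [-0.7, -0.4, -2.4]
gripper_width: 0.169
```

Emit:
servo_tool:
  twist:
    - [0,0,0]
    - [0,0,0]
    - [0,0,0]
    - [0,0,0]
    - [0,0,0]
    - [0,0,0]
    - [0,0,0]
  xyz:
    - [-1.73,3.6,0]
    - [-1.73,3.6,0]
    - [-1.73,3.6,0]
    - [-1.73,3.6,0]
    - [-1.73,3.6,0]
    - [-1.73,3.6,0]
    - [0,0,0]
  fingers: [0,0,0,0,0,0,0]

```text
time: 13.12
tool_pos: [0.4794, 0.3315, 0.1962]
tool_rot: [0.697, -0.113, 0.699, 0.114]
contact_force: [0.3, 0.4, -1.2]
gripper_width: 0.17
```

Run:
```python
from h import *
import cv2
st=manip.state()
print(st['tool_pos'],st['contact_force'].round(2),st['gripper_width'],rot(st['tool_rot']).as_matrix().round(3),st['joint_pos'].round(2))
np.save('w11.npy',np.r_[st['tool_pos'],st['tool_rot']])
im=vision.grab_frame("wrist"); cv2.imwrite("pics/w11.png",im[:,:,::-1])
n,sl=("scene",(slice(170,320),slice(100,250)))
im=vision.grab_frame(n); cv2.imwrite(f"pics/{n}11.png",cv2.resize(im[sl][:,:,::-1],(600,600),interpolation=cv2.INTER_CUBIC))
im=vision.grab_frame('top'); cv2.imwrite(f"pics/top11.png",cv2.resize(im[200:350,70:220,::-1],(600,600),interpolation=cv2.INTER_CUBIC))
```

```text
[0.47938538 0.33152439 0.19621471] [ 0.32  0.38 -1.25] 0.1704367578018945 [[-0.004 -0.318  0.948]
 [ 0.001  0.948  0.318]
 [-1.     0.002 -0.003]] [ 0.48 -0.02  1.75  0.    1.42  0.15]
```

View pics/scene11.png

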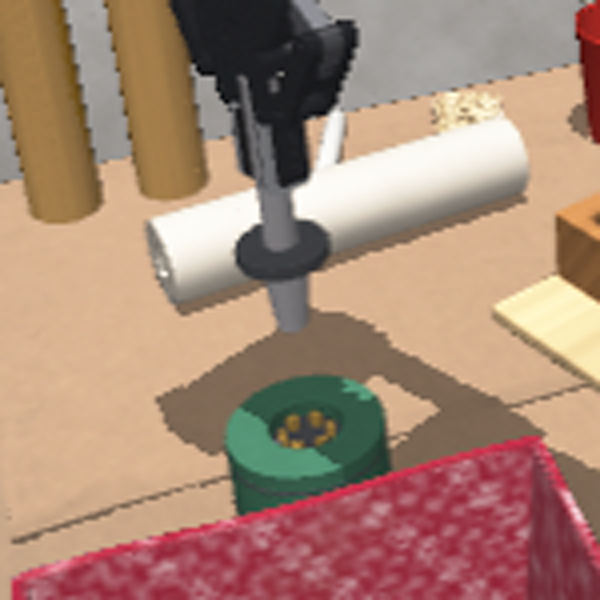

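View pics/w11.png

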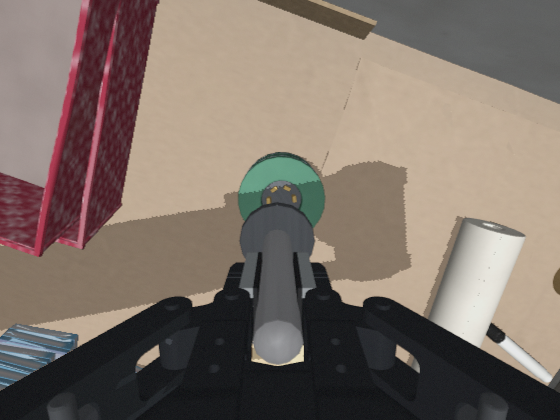

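View pics/top11.png

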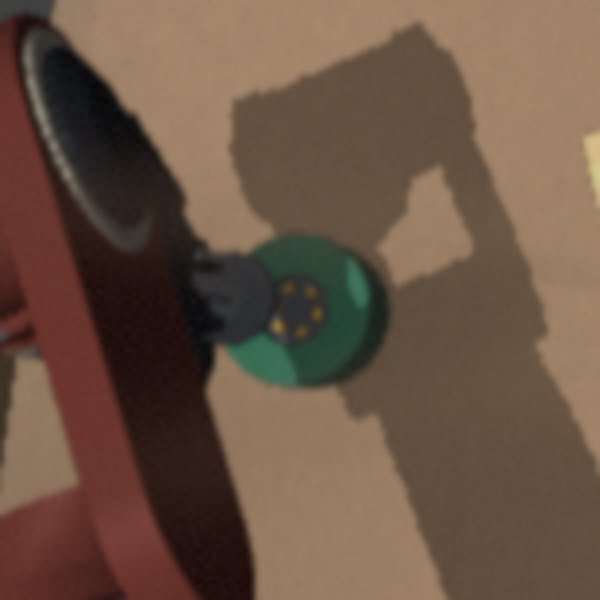

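```bash
cat > ov.py <<'E'
from h import *
import cv2
def circ(img,C,c,r,col,off=(0,0),f=1):
    t=np.linspace(0,2*np.pi,73)
    pts=np.array([proj('',[c[0]+r*np.cos(a),c[1]+r*np.sin(a),c[2]],C) for a in t])
    cv2.polylines(img,[np.int32(np.round((pts-off)*f*8))],True,col,1,cv2.LINE_AA,3)
E
python3 - <<'E'
from ov import *
a=np.load('w11.npy'); C=cam('wrist',dict(tool_pos=a[:3],tool_rot=a[3:]))
im=cv2.imread('pics/w11.png'); o=(207,140); f=4
big=cv2.resize(im[140:290,207:357],None,fx=f,fy=f,interpolation=cv2.INTER_CUBIC)
tcp=a[:3]; yh=np.array([-.318,.948,0])
print(ray('wrist',(281,198),.05,C))
for F in [(.4815,.3305,.05)]:
    circ(big,C,F,.04,(0,0,255),o,f); circ(big,C,F,.0115,(0,0,255),o,f)
pin=tcp+yh*.003
zc=tcp[2]-.0422
circ(big,C,(pin[0],pin[1],zc),.022,(255,255,0),o,f);circ(big,C,(pin[0],pin[1],zc+.008),.022,(255,255,0),o,f)
cv2.imwrite('pics/o11.png',big)
E
```

```text
[0.48147298 0.33441256 0.05      ]
```

View pics/o11.png

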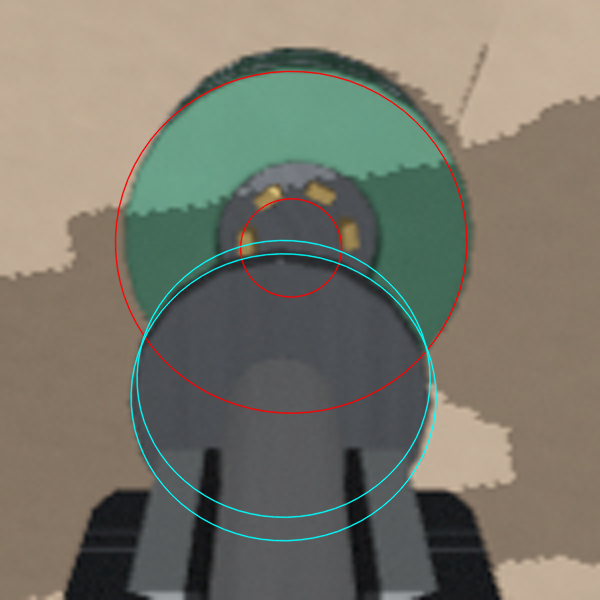

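Run:
```python
from ov import *
a=np.load('w11.npy'); C=cam('wrist',dict(tool_pos=a[:3],tool_rot=a[3:]))
im=cv2.imread('pics/w11.png'); o=(207,140); f=2.6
big=cv2.resize(im[140:370,207:357],None,fx=f,fy=f,interpolation=cv2.INTER_CUBIC)
tcp=a[:3]; yh=np.array([-.318,.948,0]); xh=np.array([.948,.318,0])
F=(.4822,.3318,.05); circ(big,C,F,.04,(0,0,255),o,f); circ(big,C,F,.018,(0,0,255),o,f)
pin=tcp+yh*.002-xh*.0003
zc=tcp[2]-.0422
for z,r in [(0,.022),(.008,.022),(.008,.008),(.1,.008),(.05,.008)]: circ(big,C,(pin[0],pin[1],zc+z),r,(255,255,0),o,f)
cv2.imwrite('pics/o12.png',big); print(pin, proj('',(*pin[:2],zc+.1),C))
print(ray('top',(144.75,277),.05))
```

```text
[0.47846498 0.33332499 0.19621471] [276.64379687 348.47289806]
[0.48226254 0.32854945 0.05      ]
```

View pics/o12.png

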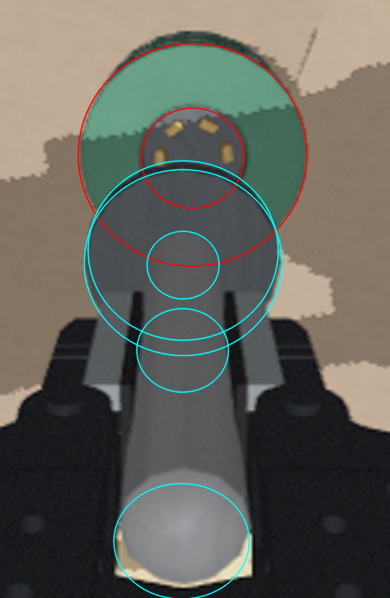

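Emit:
servo_tool:
  twist:
    - [0,0,0]
    - [0,0,0]
    - [0,0,0]
    - [0,0,0]
  xyz:
    - [0.37,-0.2,-1.5]
    - [0,0,-2]
    - [0,0,-1.5]
    - [0,0,0]
  fingers: [0,0,0,0]

```text
time: 13.78
tool_pos: [0.4839, 0.3269, 0.1454]
tool_rot: [0.696, -0.112, 0.7, 0.113]
contact_force: [-0.2, -0.5, -0.7]
gripper_width: 0.171
```

Run:
```python
from ov import *
st=manip.state();tcp=st['tool_pos'];print(tcp,st['contact_force'].round(2))
C=cam('wrist',st)
im=np.ascontiguousarray(vision.grab_frame('wrist')[:,:,::-1]); cv2.imwrite('pics/w13.png',im); o=(207,140); f=2.6
big=cv2.resize(im[140:370,207:357],None,fx=f,fy=f,interpolation=cv2.INTER_CUBIC)
yh=np.array([-.318,.948,0]); xh=np.array([.948,.318,0])
F=(.4822,.3318,.05); circ(big,C,F,.04,(0,0,255),o,f); circ(big,C,F,.018,(0,0,255),o,f)
pin=tcp+yh*.002-xh*.0003; print(pin)
zc=tcp[2]-.0422
for z,r in [(0,.022),(.008,.022),(.1,.008)]: circ(big,C,(pin[0],pin[1],zc+z),r,(255,255,0),o,f)
im=vision.grab_frame('scene'); b=cv2.resize(im[200:320,110:230,::-1],(600,600),interpolation=cv2.INTER_CUBIC)
big=np.hstack([big[:598],b[:598]])[:, :800]
cv2.imwrite('pics/o13.png',big)
```

```text
[0.48392555 0.32694322 0.14542498] [-0.18 -0.52 -0.67]
[0.48300515 0.32874382 0.14542498]
```

View pics/o13.png

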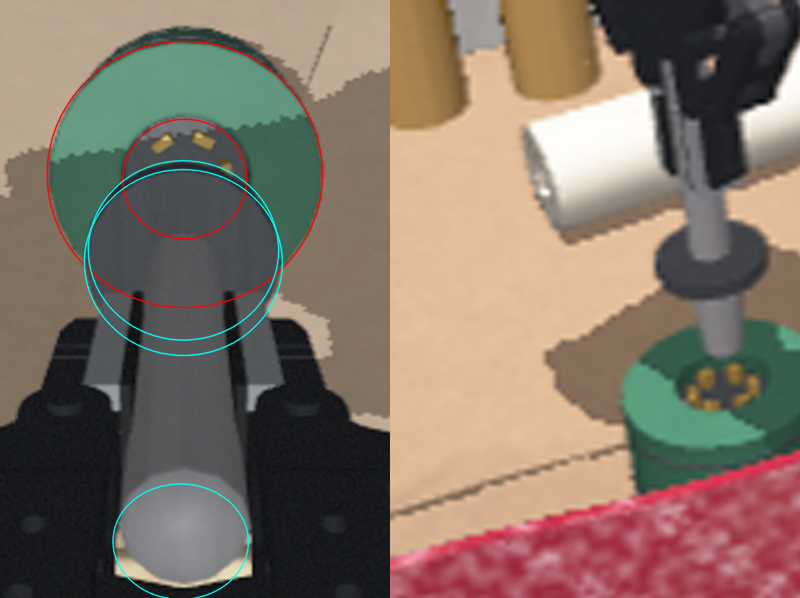

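Run:
```python
from h import *
z=.1454-.0822
print(ray('scene',(176.4,270),z),ray('scene',(176,276.8),.05))
```

```text
[0.48178031 0.32848316 0.0632    ] [0.47757426 0.33178239 0.05      ]
```

Emit:
servo_tool:
  twist:
    - [0,0,0]
    - [0,0,0]
    - [0,0,0]
    - [0,0,0]
    - [0,0,0]
  xyz:
    - [-0.2,0.3,0]
    - [0,0,-1]
    - [0,0,-1]
    - [0,0,-1]
    - [0,0,0]
  fingers: [0,0,0,0,0]

```text
time: 14.5
tool_pos: [0.4823, 0.3304, 0.1165]
tool_rot: [0.697, -0.112, 0.699, 0.113]
contact_force: [-1.0, 0.5, -1.4]
gripper_width: 0.17
```

Run:
```python
from ov import *
st=manip.state();tcp=st['tool_pos'];print(tcp,st['contact_force'].round(2))
C=cam('wrist',st)
im=np.ascontiguousarray(vision.grab_frame('wrist')[:,:,::-1]); o=(207,140); f=2.6
big=cv2.resize(im[140:370,207:357],None,fx=f,fy=f,interpolation=cv2.INTER_CUBIC)
F=(.4822,.3318,.05); circ(big,C,F,.04,(0,0,255),o,f)
im=vision.grab_frame('scene'); b=cv2.resize(im[200:320,110:230,::-1],(600,600),interpolation=cv2.INTER_CUBIC)
big=np.hstack([big[:598],b[:598]])[:, :800]
cv2.imwrite('pics/o14.png',big)
```

```text
[0.48233729 0.33037495 0.11654589] [-1.    0.55 -1.42]
```

View pics/o14.png

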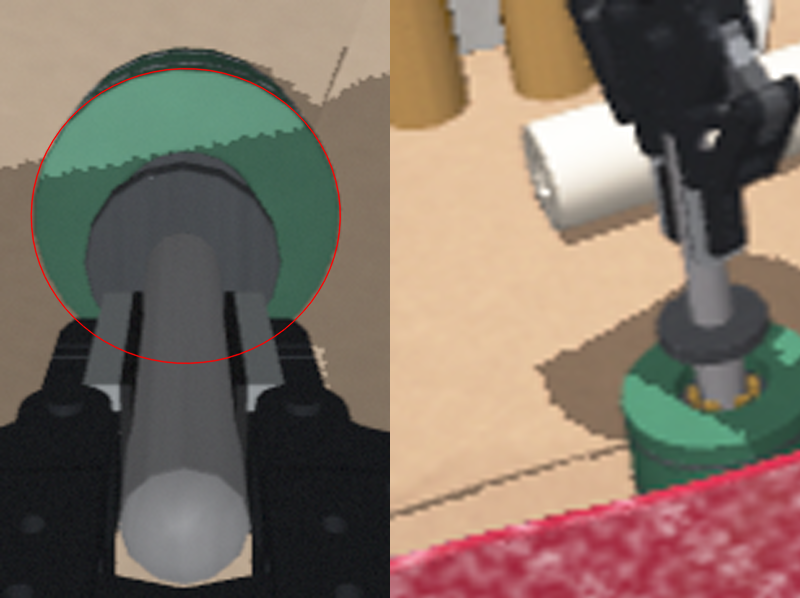

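Emit:
servo_tool:
  twist:
    - [0,0,0]
    - [0,0,0]
    - [0,0,0]
  xyz:
    - [0,0,-0.8]
    - [0,0,-0.7]
    - [0,0,0]
  fingers: [0,0,0]

```text
time: 14.98
tool_pos: [0.4831, 0.3305, 0.1024]
tool_rot: [0.698, -0.112, 0.699, 0.113]
contact_force: [0.4, -1.4, -1.2]
gripper_width: 0.169
```

Emit:
servo_tool:
  twist:
    - [0,0,0]
    - [0,0,0]
  xyz:
    - [0,0,-0.4]
    - [0,0,0]
  fingers: [0,0]

```text
time: 15.22
tool_pos: [0.4833, 0.3307, 0.0993]
tool_rot: [0.698, -0.112, 0.698, 0.113]
contact_force: [0.8, -1.3, -0.4]
gripper_width: 0.164
```

Emit:
servo_tool:
  twist:
    - [0,0,0]
    - [0,0,0]
  xyz:
    - [0,0,-0.4]
    - [0,0,0]
  fingers: [0,0]

```text
time: 15.48
tool_pos: [0.4836, 0.3309, 0.0963]
tool_rot: [0.698, -0.112, 0.698, 0.113]
contact_force: [-0.9, -3.4, 4.2]
gripper_width: 0.166
```

Emit:
servo_tool:
  twist:
    - [0,0,0]
    - [0,0,0]
  xyz:
    - [0,0,-0.3]
    - [0,0,0]
  fingers: [0,0]

```text
time: 15.72
tool_pos: [0.4839, 0.3311, 0.0944]
tool_rot: [0.698, -0.112, 0.698, 0.113]
contact_force: [-3.1, -5.2, 10.3]
gripper_width: 0.169
```

Emit:
servo_tool:
  twist:
    - [0,0,0]
    - [0,0,0]
  xyz:
    - [-0.05,-0.12,-0.2]
    - [0,0,0]
  fingers: [0,0]

```text
time: 15.98
tool_pos: [0.4839, 0.3306, 0.0935]
tool_rot: [0.699, -0.111, 0.697, 0.114]
contact_force: [-2.9, -3.1, 12.8]
gripper_width: 0.17
```

Emit:
servo_tool:
  twist:
    - [0,0,0]
    - [0,0,0]
  xyz:
    - [0,0,-0.2]
    - [0,0,0]
  fingers: [0,0]

```text
time: 16.23
tool_pos: [0.484, 0.3307, 0.0923]
tool_rot: [0.699, -0.111, 0.697, 0.114]
contact_force: [-5.5, -3.4, 16.5]
gripper_width: 0.172
```

```bash
cat > look.py <<'E'
from ov import *
import sys
st=manip.state();print(st['time'],st['tool_pos'].round(4),st['contact_force'].round(2),st['ft_torque'].round(2))
w=vision.grab_frame('wrist')[140:370,207:357,::-1]
s=vision.grab_frame('scene')[200:320,110:230,::-1]
big=np.hstack([cv2.resize(w,(390,598),interpolation=cv2.INTER_CUBIC),cv2.resize(s,(598,598),interpolation=cv2.INTER_CUBIC)])[:, :800]
cv2.imwrite(f'pics/{sys.argv[1]}.png',big)
E
python3 look.py o15
```

```text
16.225 [0.484  0.3307 0.0923] [-5.48 -3.4  16.46] [-0.8   1.12  0.01]
```

View pics/o15.png

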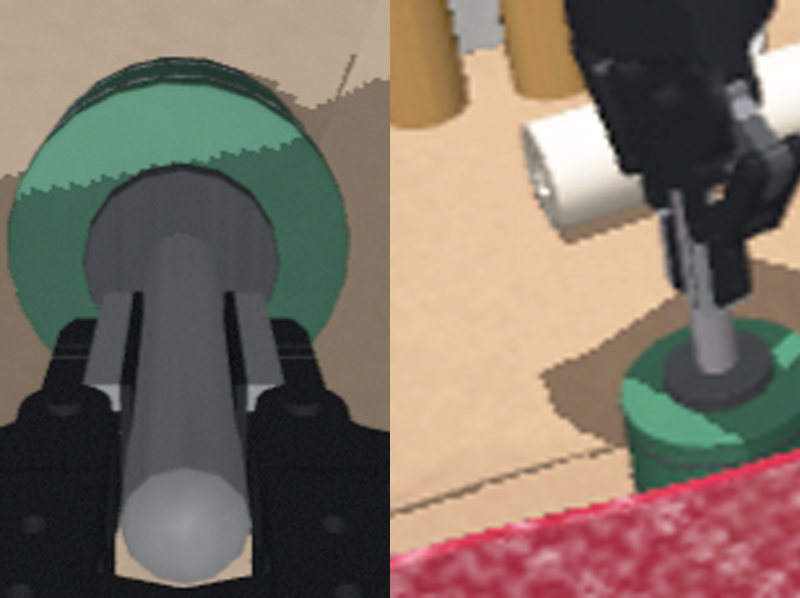

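Emit:
servo_tool:
  twist:
    - [0,0,0]
    - [0,0,0]
  xyz:
    - [-0.1,-0.05,-0.2]
    - [0,0,0]
  fingers: [0,0]

```text
time: 16.58
tool_pos: [0.484, 0.3307, 0.0922]
tool_rot: [0.7, -0.111, 0.697, 0.114]
contact_force: [-6.4, -5.3, 22.8]
gripper_width: 0.169
```

Emit:
servo_tool:
  twist:
    - [0,0,0]
    - [0,0,0]
  xyz:
    - [0,0,-0.2]
    - [0,0,0]
  fingers: [0,0]

```text
time: 16.82
tool_pos: [0.4842, 0.3308, 0.0922]
tool_rot: [0.699, -0.111, 0.697, 0.114]
contact_force: [-11.2, -7.1, 31.6]
gripper_width: 0.17
```

Emit:
servo_tool:
  twist:
    - [0,0,0]
    - [0,0,0]
  xyz:
    - [0,0,-0.2]
    - [0,0,0]
  fingers: [0,0]

```text
time: 17.08
tool_pos: [0.4844, 0.3309, 0.0922]
tool_rot: [0.699, -0.111, 0.697, 0.114]
contact_force: [-14.3, -10.2, 40.1]
gripper_width: 0.173
```

```bash
python3 look.py o16
```

```text
17.075 [0.4844 0.3309 0.0922] [-14.33 -10.24  40.09] [-1.76  2.88 -0.01]
```

View pics/o16.png

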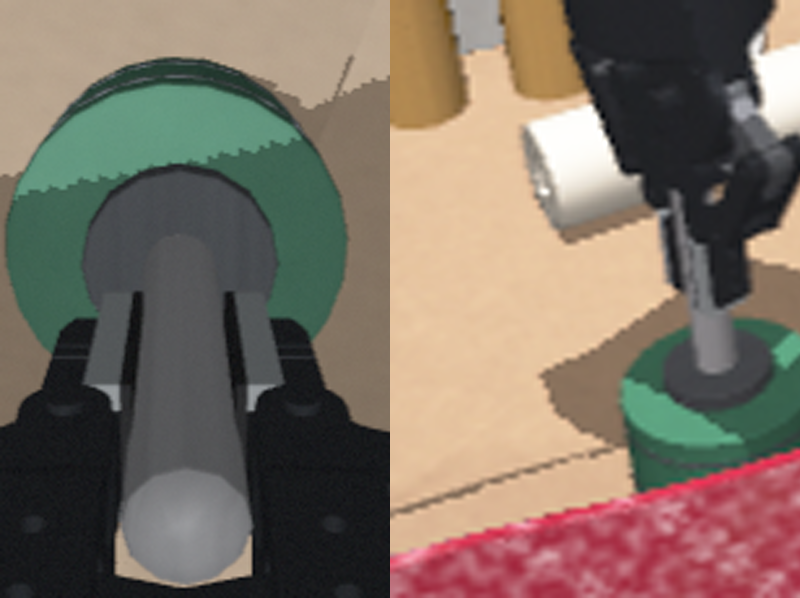

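Emit:
servo_tool:
  twist:
    - [0,0,0]
    - [0,0,0]
    - [0,0,0]
    - [0,0,0]
    - [0,0,0]
    - [0,0,0]
    - [0,0,0]
  xyz:
    - [0,0,0.5]
    - [0,0,0.5]
    - [0,0,1]
    - [0,0,1.5]
    - [0,0,1]
    - [0,0,0]
    - [0,0,0]
  fingers: [0,0,0,0,0,0,0]

```text
time: 18.05
tool_pos: [0.4816, 0.3291, 0.1271]
tool_rot: [0.698, -0.112, 0.699, 0.113]
contact_force: [-0.4, -0.9, -4.3]
gripper_width: 0.17
```

```bash
python3 look.py o17
```

```text
18.05 [0.4816 0.3291 0.1271] [-0.44 -0.9  -4.27] [ 0.09 -0.    0.02]
```

View pics/o17.png

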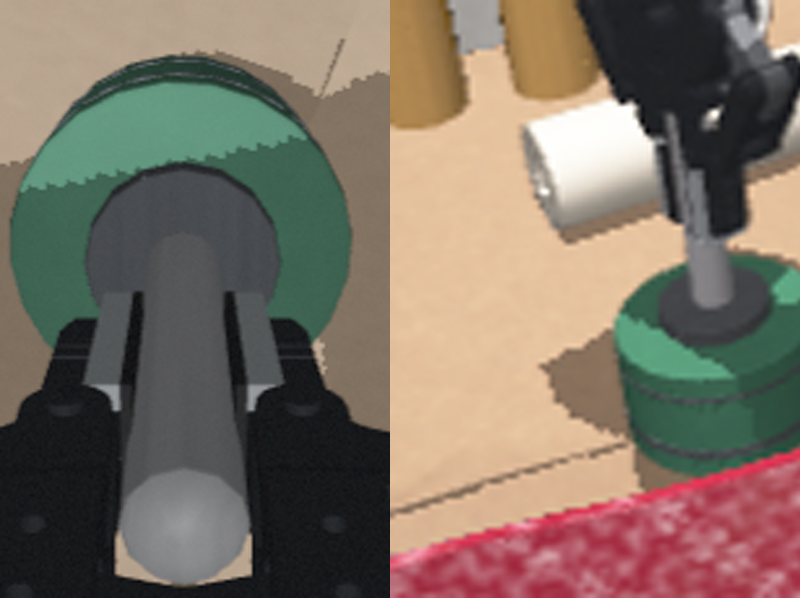

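Emit:
servo_tool:
  twist:
    - [0,0,0]
    - [0,0,0]
    - [0,0,0]
    - [0,0,0]
    - [0,0,0]
    - [0,0,0]
    - [0,0,0]
    - [0,0,0]
  xyz:
    - [0,0,2]
    - [0,0,3]
    - [0,0,3]
    - [0,0,3]
    - [0,0,1]
    - [0.2,-1.4,0]
    - [0.5,-3,0]
    - [0.6,-4,0]
  fingers: [0,0,0,0,0,0,0,0]

```text
time: 19.15
tool_pos: [0.4939, 0.2436, 0.2451]
tool_rot: [0.697, -0.112, 0.699, 0.113]
contact_force: [1.2, 0.6, -4.0]
gripper_width: 0.174
```

Emit:
servo_tool:
  twist:
    - [0,0,0]
    - [0,0,0]
    - [0,0,0]
    - [0,0,0]
    - [0,0,0]
    - [0,0,0]
    - [0,0,0]
    - [0,0,0]
  xyz:
    - [0.65,-4,0]
    - [0.65,-4,0]
    - [0.65,-4,0]
    - [0.65,-4,0]
    - [0.65,-4,0]
    - [0.65,-4,0]
    - [0.65,-4,0]
    - [0.65,-4,0]
  fingers: [0,0,0,0,0,0,0,0]

```text
time: 20.15
tool_pos: [0.5455, -0.0767, 0.2452]
tool_rot: [0.697, -0.111, 0.7, 0.113]
contact_force: [0.6, -0.1, -3.7]
gripper_width: 0.173
```

Emit:
servo_tool:
  twist:
    - [0,0,0]
    - [0,0,0]
    - [0,0,0]
    - [0,0,0]
    - [0,0,0]
  xyz:
    - [0.6,-3.5,0]
    - [0.3,-2.3,0]
    - [0.1,-1,0]
    - [0,0,0]
    - [0,0,0]
  fingers: [0,0,0,0,0]

```text
time: 20.78
tool_pos: [0.5567, -0.1418, 0.2473]
tool_rot: [0.698, -0.112, 0.698, 0.114]
contact_force: [0.4, 1.0, -4.1]
gripper_width: 0.168
```

Run:
```python
from ov import *
st=manip.state();print(st['time'],st['tool_pos'].round(4),st['contact_force'].round(2),st['gripper_width'])
w=vision.grab_frame('wrist')[:,:,::-1]; cv2.imwrite('pics/w18.png',w)
s=vision.grab_frame('top')[180:330,290:440,::-1]; cv2.imwrite('pics/t18.png',cv2.resize(s,(600,600),interpolation=cv2.INTER_CUBIC))
```

```text
20.775 [ 0.5567 -0.1418  0.2473] [ 0.37  0.97 -4.06] 0.16833165822743587
```

View pics/w18.png

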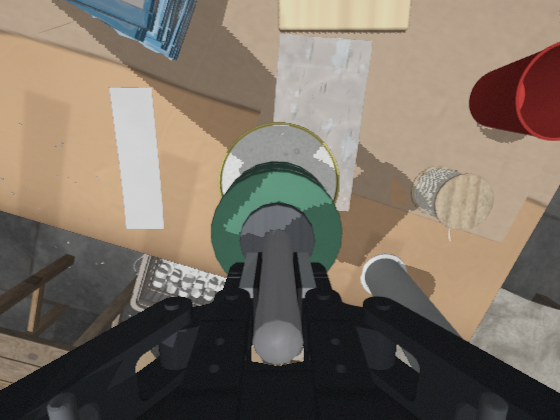

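View pics/t18.png

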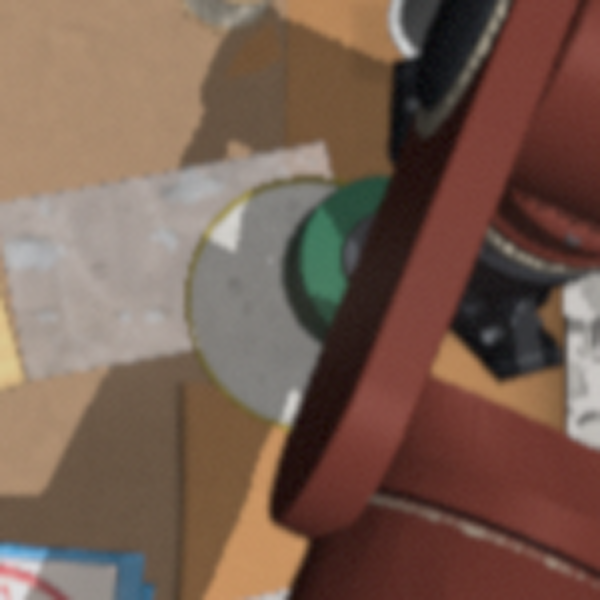

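Run:
```python
from ov import *
st=manip.state(); C=cam('wrist',st); im=cv2.imread('pics/w18.png'); f=3.5;o=(190,100)
big=cv2.resize(im[100:270,190:370],None,fx=f,fy=f,interpolation=cv2.INTER_CUBIC)
t=st['tool_pos']
circ(big,C,(.5576,-.1434,.015),.071,(0,0,255),o,f)
circ(big,C,(t[0]-.0006,t[1]+.002,t[2]-.0422),.04,(255,0,0),o,f)
cv2.imwrite('pics/o18.png',big)
```

```text
(no output)
```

View pics/o18.png

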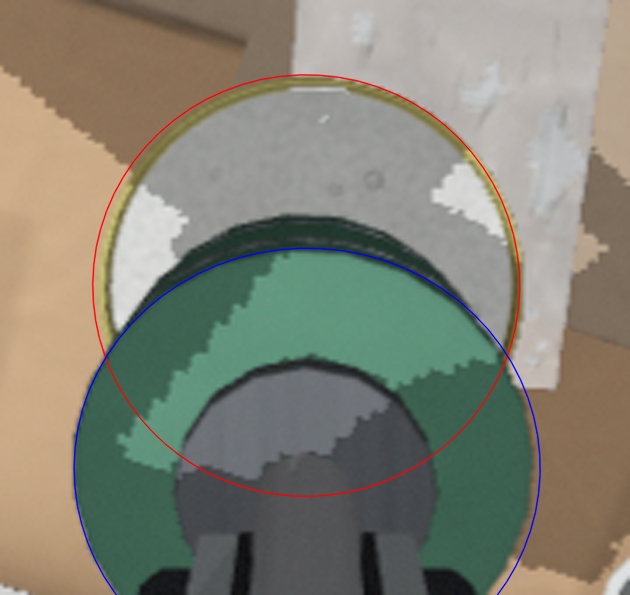

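Emit:
servo_tool:
  twist:
    - [0,0,0]
    - [0,0,0]
    - [0,0,0]
    - [0,0,0]
    - [0,0,0]
    - [0,0,0]
    - [0,0,0]
  xyz:
    - [0.4,-0.4,-2]
    - [0,0,-3]
    - [0,0,-3]
    - [0,0,-3]
    - [0,0,-2]
    - [0,0,-1.2]
    - [0,0,0]
  fingers: [0,0,0,0,0,0,0]

```text
time: 21.75
tool_pos: [0.5604, -0.1466, 0.1045]
tool_rot: [0.697, -0.111, 0.699, 0.114]
contact_force: [-0.4, -0.3, -4.0]
gripper_width: 0.174
```

Run:
```python
from ov import *
st=manip.state();print(st['time'],st['tool_pos'].round(4),st['contact_force'].round(2),st['gripper_width'])
im=vision.grab_frame('wrist')[:,:,::-1]; C=cam('wrist',st); f=2.7;o=(170,100)
big=cv2.resize(im[100:320,170:390],None,fx=f,fy=f,interpolation=cv2.INTER_CUBIC)
t=st['tool_pos']
circ(big,C,(.5594,-.1439,.015),.071,(0,0,255),o,f)
circ(big,C,(t[0]-.001,t[1]+.002,t[2]-.0422),.04,(255,0,0),o,f)
cv2.imwrite('pics/o19.png',big[:600])
```

```text
21.75 [ 0.5604 -0.1466  0.1045] [-0.41 -0.28 -4.04] 0.17419507698577813
```

View pics/o19.png

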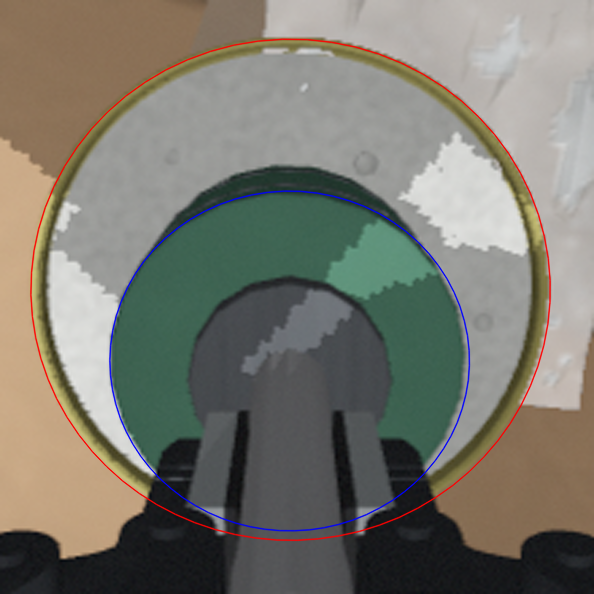

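Emit:
servo_tool:
  twist:
    - [0,0,0]
    - [0,0,0]
    - [0,0,0]
  xyz:
    - [0,0,-0.3]
    - [0,0,-0.2]
    - [0,0,0]
  fingers: [0,0,0]

```text
time: 22.18
tool_pos: [0.5609, -0.1468, 0.1007]
tool_rot: [0.698, -0.112, 0.698, 0.113]
contact_force: [0.5, -0.5, -3.9]
gripper_width: 0.169
```

Emit:
servo_tool:
  twist:
    - [0,0,0]
    - [0,0,0]
  xyz:
    - [0,0,-0.2]
    - [0,0,0]
  fingers: [0,0]

```text
time: 22.42
tool_pos: [0.561, -0.1469, 0.0987]
tool_rot: [0.698, -0.112, 0.698, 0.113]
contact_force: [-0.4, 0.2, -1.2]
gripper_width: 0.172
```

Touching; a touch more, then release and retreat straight up.

Emit:
servo_tool:
  twist:
    - [0,0,0]
    - [0,0,0]
  xyz:
    - [0,0,-0.1]
    - [0,0,0]
  fingers: [0,0]

```text
time: 22.68
tool_pos: [0.5612, -0.147, 0.0987]
tool_rot: [0.698, -0.112, 0.698, 0.113]
contact_force: [-3.4, 1.5, 5.9]
gripper_width: 0.169
```

Emit:
servo_tool:
  twist:
    - [0,0,0]
    - [0,0,0]
    - [0,0,0]
    - [0,0,0]
  xyz:
    - [0,0,0]
    - [0,0,0]
    - [0,0,0]
    - [0,0,0]
  fingers: [0.5,0.6,0.6,0.6]

```text
time: 23.18
tool_pos: [0.5608, -0.1468, 0.0973]
tool_rot: [0.698, -0.112, 0.698, 0.113]
contact_force: [0.5, -0.1, -0.1]
gripper_width: 0.6
```

Emit:
servo_tool:
  twist:
    - [0,0,0]
    - [0,0,0]
    - [0,0,0]
    - [0,0,0]
    - [0,0,0]
    - [0,0,0]
  xyz:
    - [0,0,2]
    - [0,0,3]
    - [0,0,3]
    - [0,0,3]
    - [0,0,2]
    - [0,0,0]
  fingers: [0.6,0.6,0.6,0.6,0.6,0.6]

```text
time: 23.92
tool_pos: [0.5619, -0.1473, 0.2303]
tool_rot: [0.699, -0.113, 0.697, 0.112]
contact_force: [-0.1, 0.1, -0.1]
gripper_width: 0.599
```

Run:
```python
from ov import *
st=manip.state();print(st['time'],st['tool_pos'].round(4),st['contact_force'].round(2),st['gripper_width'])
im=np.ascontiguousarray(vision.grab_frame('wrist')[:,:,::-1]); C=cam('wrist',st)
circ(im,C,(.5594,-.1439,.015),.071,(0,0,255)); circ(im,C,(.5600,-.1449,.056),.04,(255,0,0))
cv2.imwrite('pics/w20.png',im)
s=vision.grab_frame('scene')[120:270,240:420,::-1]; cv2.imwrite('pics/s20.png',cv2.resize(s,(720,600),interpolation=cv2.INTER_CUBIC))
```

```text
23.925 [ 0.5619 -0.1473  0.2303] [-0.11  0.08 -0.05] 0.5990649718565692
```

View pics/w20.png

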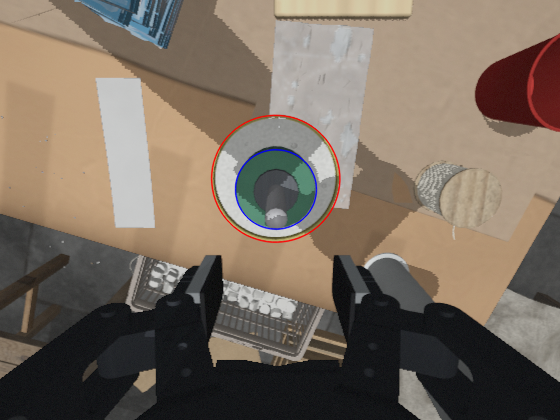

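View pics/s20.png

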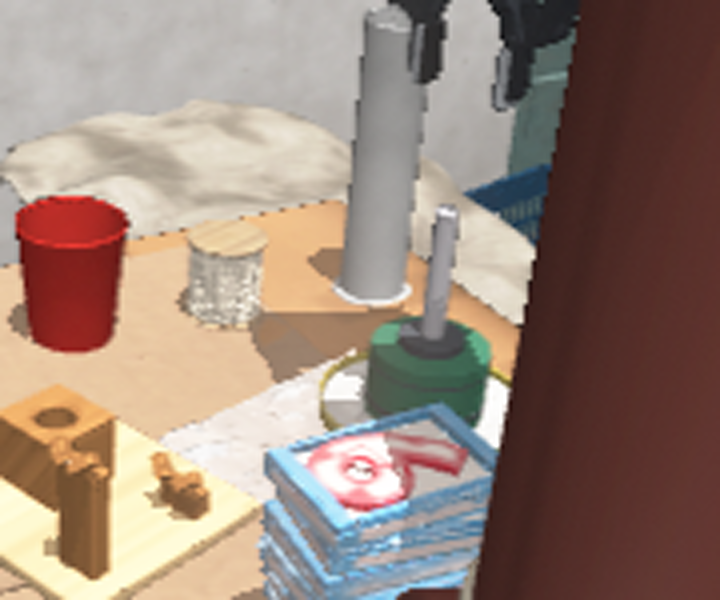

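```bash
python3 -c "
from plant import job
print(job.job_done())"
```

```text
the job is handed in; nothing more can be done
None
```

The pin is pressed into the green foot, and the foot stands flat in the gold-rimmed tin. I let go and handed the job in at about 24 s; no verdict was reported.

- **Standing the pin:** I took the pin from the rest, stood it in the block's hole and released it. The pictures showed it upright with its collar on the block.
- **Pressing it in:** I gripped it again from straight above and pressed it into the foot on the bench. The tool stopped going down at the height worked out for the collar resting on the foot, with the force at about 40 N. That was more than the 20 N stated as enough, with about 18 N of sideways force.
- **Lifting and placing:** The foot came up with the pin, with about 4.3 N hanging on the tool. I carried it over the rest, set it in the tin and opened the fingers.

**Last checks:** The foot was flat and within about 2 mm of the tin's middle, with the collar down on the foot. The gripper was clear with no force on it, and the mould, cup and spool looked untouched in the pictures. I saw no failed check, but the cameras disagreed by up to about 5 mm on positions. I relied on the wrist camera for the final alignments.

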